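Test the ratchet lever both ways

TASK

On the piano workshop bench, test the ratchet stand with the red grip: swing its lever clockwise (seen from above) so that the ratchet bites and turns the white dial until the orange pointer stands at the black mark on the base, without driving it past. Then swing the same lever back counter-clockwise to its rest stop, so that it clicks back freely and leaves the pointer at the mark, and let go. Leave the lever with the blue grip alone.

Things in the scene. Friction and masses are not known exactly. Their poses are not given: they have to be found in the camera images.
- red_rig: Fixed ratchet test stand with the red grip. Origin: underside centre, on the vertical axis of dial and lever; z up. Base 210 x 210 x 14 mm, black mark on it along +x, 77 to 103 mm out. White dial d 148, top at 26 mm height; lever bar 22 wide, top at 49. At the lever's end, 95 mm from the axis, stands the red grip: a loose-spinning upright cylinder d 24 mm, 50 to 106 mm above the bench.
- red_lever (a joint): Red lever, rad, clockwise from above positive. 0 = rest stop; far stop 2.1. At q the grip lies 225 deg minus q counter-clockwise from the stand's +x. Starts 0 to 0.35. Clockwise: up to 0.26 idle play until the pawl bites, then it drives the dial rad for rad with about 6 N at the grip. Counter-clockwise: clicks freely (1 to 2 N), dial stays. Stays where left.
- red_disc (a joint): Red stand's white dial, rad, clockwise from above positive. 0 = its orange pointer (34 x 8 mm, radial, 39 to 73 mm off the axis) at the black mark, on the stand's +x. Starts -1.05 to -0.6. A brake holds it unless driven; once past the mark the lever cannot bring it back.
- blue_grip (a point): Centre of the blue grip of the second stand, 85 mm above the bench. That stand is the same but for the grip's colour (cylinder d 24 mm, 50 to 106 mm above the bench, 95 mm from its own axis) and is to be left alone.

How it is judged:
On the way, in this order (a step that is already met when the one before it is completed fails the run):
1. the lever has driven the dial until its pointer is at the mark (value of joint red_disc between -0.18 and 0.18 rad and value of joint red_lever above 0.4 rad), for 0.1 s.
2. the lever is back at its rest stop and the pointer has stayed at the mark (value of joint red_lever below 0.2 rad and value of joint red_disc between -0.18 and 0.18 rad), for 0.1 s.
At the end, for the whole second after the job is handed in: The red stand's pointer is at the black mark (within 0.18 rad, about 10 degrees, either way), its lever is back within 0.2 rad (about 11 degrees) of the rest stop, and both are released and still; the blue grip has not been moved (all of step 2 and velocity of joint red_lever between -0.1 and 0.1 rad/s and velocity of joint red_disc between -0.1 and 0.1 rad/s); the robot touches nothing.
It fails at once if the blue grip is moved by more than 15 mm (distance of blue_grip from where it was at the start of the episode above 0.015 m).
It fails at once if the red dial is driven more than 0.25 rad past the mark (value of joint red_disc above 0.25 rad).
It also fails if it takes over 38 s, if anything falls off the work surface, if the arm or the gripper's body presses on something with over 40 N, if the wrist force passes 120 N, or if a joint passes its speed limit or range.

ROBOT

A 6-joint arm with a two-finger parallel gripper is mounted at the origin on the work surface. World frame = base frame: x ahead of the robot, y to its left, z up, the work surface at z = 0. Lengths are in m, angles in rad, forces in N, time in s.
With the tool pointing down it reaches from about 0.275 to 1 m from the base axis. Payload 8.4 kg.
Tool frame: the origin (TCP) lies at the very end of the fingers, on their centre line; the grasp point (between the pads) lies 19 mm behind it; z points along the fingers, y is the line along which they close (so a half turn about z gives the same grasp; the last joint's range is limited). The gripper opens to 85 mm and grips with 20 to 120 N. Pads are 22 mm wide; open, the fingers measure 114 mm over their backs; the gripper's body (76 mm by 85 mm) begins 54 mm behind the grasp point. The pads swing forward as they close: fully open they stand 13 mm farther back than shut.
Start: joints at [-1.118, 0.353, 1.633, -0, 1.155, -0.002], TCP at [0.275, -0.561, 0.231] pointing down, gripper open.
Joint ranges: [-2.63, 2.63], [-0.92, 2.1], [0.06, 2.66], [-1.3, 4.44], [0, 2.69], [-3.02, 3.02]. Speed limits (rad/s): [2.22, 2.22, 2.79, 3.14, 3.14, 3.14].

INTERFACE

Orientations are given as a unit quaternion [w, x, y, z].
In Python, from station import state, snapshot, close_job gives the robot as it stands.
- The arm moves only by the tool arm_command, never from a script. Its argument "series" is a list of rows, each a list of 7 numbers: the shift along the tool's x, y, z in mm, then the turn, a rotation vector about the tool's x, y, z in degrees, then the gripper command: -1 is shut, 1 is fully open, values between are in proportion. A call has 1 to 12 rows; each row shifts and turns the commanded pose from where the row before left it, along the tool's axes as they then stand; what a row does not reach is not made up. A row lasts 1/12 s, in which the tool goes at most 41.7 mm and 7.16 degrees, less where a joint would pass 70% of its speed; a pose out of reach is approached as far as the arm can. A call with a gripper value outside its range is refused whole. The fingers move at their own pace and stop on an object; "squeeze" is the grip in N (left out, the last holds). Time passes only in rows, so rows that do not move let the fingers close. It gives the time, the measured TCP pose, the force, the opening and the grip force at its end, in the units of the state.
- state(): the state, without advancing time (a new reading comes with each control period).
- snapshot(name): name is "side" or "top" or "wrist"; returns a dict with "pixels" (420x560x3 uint8, red, green, blue), "range_z" (420x560 float32, m along the optical axis (not along the pixel's ray), 0 where there is no reading), "fx", "fy", "cx", "cy" (pixels), "D" ([k1, k2, p1, p2, k3] as OpenCV has them; the pictures are not rectified), "rvec" (rotation vector, rad) and "tvec" (3), from world to camera coordinates, as OpenCV has them. Camera axes: x right, y down, z forward; pixel columns grow to the right and rows downward; lengths in m; the calibration is good to about 2 mm. A picture is of the moment at which its call begins.
- close_job(): hands the job in; it is judged then, once.
The state is a dict: "t": time; "q": joint angles; "qvel": joint speeds; "effort": joint torques, N m; "eef_pos": TCP position; "eef_rot": TCP orientation; "contact_force": force on the tool from outside, world axes, zero at the start; "wrist_torque": the same for the moment, N m; "finger_gap": opening from 0.0 (shut) to 1.0 (fully open); "grip_force": force on a finger pad.
Only numpy, scipy, OpenCV 4.12 (cv2) and the standard library are available. Lean on these libraries where they do the work, as an engineer would, in place of code of your own. Each camera call takes 0.05 s, during which the arm holds its last target. There are 200 camera calls.

## Working session

There is one attempt and no reset: what is moved stays moved. The work goes in short steps, Python scripts to look and compute and a tool call to move; the robot and the scene stay as the last step left them, time stands still between calls to the robot, and variables do not carry over. Pictures are saved under pics/ and viewed, at most 10 in all, crops included, and the job is handed in when it is done.

Besides the shell and the picture viewer there is one more tool, called after "Call:" by a JSON object that holds its "name" and its "arguments", one argument or row to a line. arm_command: Moves the arm, as the interface text tells. Its arguments: {"type":"object","properties":{"series":{"type":"array"},"squeeze":{"type":"number"}},"required":["series"]}

```bash
mkdir -p pics; cat > h.py <<'E'
import numpy as np, cv2
from station import state, snapshot, close_job
def snap(n,f=None):
    s=snapshot(n)
    if f: cv2.imwrite('pics/'+f,s['pixels'][:,:,::-1])
    return s
def K(s): return np.array([[s['fx'],0,s['cx']],[0,s['fy'],s['cy']],[0,0,1.]])
def at_z(s,u,v,z):
    n=cv2.undistortPoints(np.array([[[u,v]]],float),K(s),np.array(s['D'],float))[0,0]
    R=cv2.Rodrigues(np.array(s['rvec'],float))[0]; t=np.array(s['tvec'],float).ravel()
    c=-R.T@t; d=R.T@np.array([n[0],n[1],1]); return c+d*(z-c[2])/d[2]
def proj(s,P):
    return cv2.projectPoints(np.array(P,float).reshape(-1,1,3),np.array(s['rvec'],float),np.array(s['tvec'],float),K(s),np.array(s['D'],float))[0][:,0]
E
python3 -c "
from h import *
s=snap('top','top0.png'); snap('side','side0.png'); np.save('top0.npy',s,allow_pickle=True)
print(state())"
```

```text
{'t': 0.1, 'q': array([-1.11840807e+00,  3.53602348e-01,  1.63406318e+00,  3.50961720e-06,
        1.15517931e+00, -2.39607637e-03]), 'qvel': array([ 0.00021073, -0.0014929 , -0.00051244, -0.00057836,  0.00029115,
        0.00019192]), 'effort': array([-8.95110315e-04, -6.06359768e+01, -3.42820680e+01,  7.07282493e-05,
        4.02848455e-03,  1.69196369e-05]), 'eef_pos': array([ 0.27436077, -0.56108956,  0.23062063]), 'eef_rot': array([-6.10670846e-04,  9.74257579e-01,  2.25436858e-01, -1.38118532e-04]), 'contact_force': array([ 0.45741024, -0.09613415, -0.36481128]), 'wrist_torque': array([ 0.01867387, -0.00596283, -0.00559455]), 'grip_force': 0.0, 'finger_gap': 0.9985972968194315}
```

View pics/top0.png

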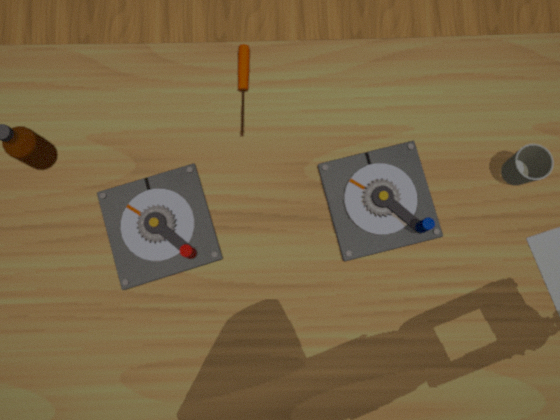

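View pics/side0.png

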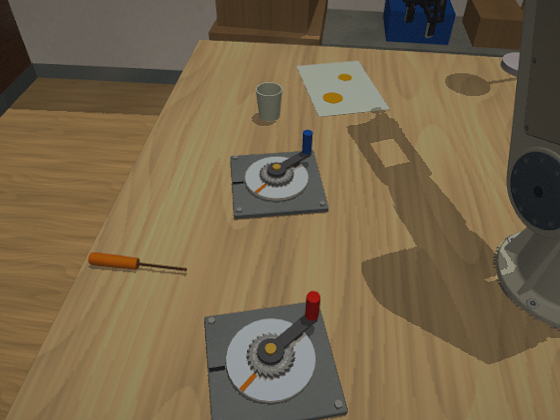

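The top view shows the red stand on the left, with its centre near (157,224), mark at (148,184), pointer at (134,209) and grip top at (187,250). The blue stand is at (383,198). I'll enlarge the red one.

```bash
python3 -c "
from h import *
im=cv2.imread('pics/top0.png')[155:300,85:235]
cv2.imwrite('pics/crop0.png',cv2.resize(im,None,fx=4,fy=4,interpolation=cv2.INTER_CUBIC))"
```

```text
(no output)
```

View pics/crop0.png

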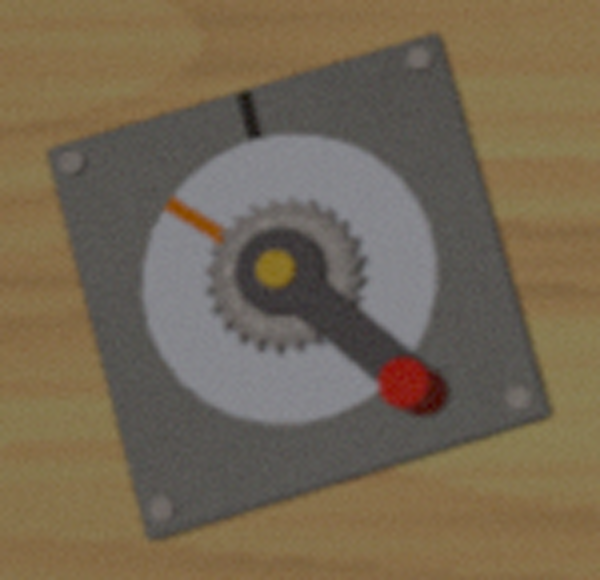

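The crop shows base corners at (48,152), (440,35), (551,412) and (150,540). The mark runs from (244,95) to (254,136), the pointer from (168,202) to (222,238), and the grip top is at (405,384).

```bash
python3 -c "
from h import *
s=np.load('top0.npy',allow_pickle=True).item()
P=lambda u,v,z: at_z(s,85+(u+.5)/4-.5,155+(v+.5)/4-.5,z)
C=[P(*c,.014) for c in [(48,152),(440,35),(551,412),(150,540)]]
print(np.round(C,4)); print([np.linalg.norm(C[i]-C[i-1]) for i in range(4)])
c=np.mean(C,0); d=P(290,279,.026); print('c',c,'dial',d)
a=lambda p,c: np.degrees(np.arctan2(p[1]-c[1],p[0]-c[0]))
x=(C[0]+C[1]-C[2]-C[3])/2; y=(C[0]+C[3]-C[1]-C[2])/2
print('yaw',np.degrees(np.arctan2(x[1],x[0])),np.degrees(np.arctan2(-y[0],y[1])))
for n,u,v,z in [('mo',244,95,.014),('mi',254,136,.014),('po',168,202,.026),('pi',222,238,.026),('grip',405,384,.106)]:
  p=P(u,v,z); 
  for cc in (c,d): print(n,p.round(4),np.linalg.norm((p-cc)[:2]).round(4),a(p,cc).round(2))
b=at_z(s,427.5,224.5,.106); print('blue',b)
for z,(u,v) in [(.049,(275,268))]: print('hub',P(u,v,.055))
"
```

```text
[[0.6194 0.371  0.014 ]
 [0.6771 0.1705 0.014 ]
 [0.4796 0.1135 0.014 ]
 [0.4209 0.313  0.014 ]]
[np.float64(0.20683442840727567), np.float64(0.2086099510549618), np.float64(0.20553944431450125), np.float64(0.20799074067586942)]
c [0.54923965 0.24200543 0.014     ] dial [0.54878974 0.24323979 0.026     ]
yaw 16.194071301857605 16.228362601731064
mo [0.6473 0.2715 0.014 ] 0.1024 16.75
mo [0.6473 0.2715 0.014 ] 0.1025 16.02
mi [0.6255 0.2659 0.014 ] 0.0799 17.43
mi [0.6255 0.2659 0.014 ] 0.08 16.49
po [0.5896 0.3054 0.026 ] 0.0752 57.5
po [0.5896 0.3054 0.026 ] 0.0744 56.7
pi [0.5705 0.2778 0.026 ] 0.0417 59.27
pi [0.5705 0.2778 0.026 ] 0.0408 57.84
grip [0.487 0.17  0.106] 0.0952 -130.84
grip [0.487 0.17  0.106] 0.0958 -130.15
blue [ 0.52536971 -0.2779161   0.106     ]
hub [0.55017574 0.24357098 0.055     ]
```

The two estimates of the centre agree, at about (0.549, 0.243), and the stand's yaw is about 16.3°. That puts the dial at about -0.71 rad and the lever at q of about 0.20. The tool's closing line (116°) is already roughly tangential to the grip's path, so I'll move above the grip.

Call:
{"name": "arm_command", "arguments": {
  "series": [
    [23.3,-25.6,0,0,0,0,1],
    [23.3,-25.6,0,0,0,0,1],
    [23.3,-25.6,0,0,0,0,1],
    [23.3,-25.6,0,0,0,0,1],
    [23.3,-25.6,0,0,0,0,1],
    [23.3,-25.6,0,0,0,0,1],
    [23.3,-25.6,0,0,0,0,1],
    [23.3,-25.6,0,0,0,0,1],
    [23.3,-25.6,0,0,0,0,1],
    [23.3,-25.6,0,0,0,0,1],
    [23.3,-25.6,0,0,0,0,1]
  ],
  "squeeze": 40
}}

```text
t: 1.02
eef_pos: [0.381, -0.1942, 0.2312]
eef_rot: [-0.0, 0.974, 0.225, -0.0]
contact_force: [1.6, -1.0, 0.3]
finger_gap: 0.997
grip_force: 0.0
```

Call:
{"name": "arm_command", "arguments": {
  "series": [
    [23.3,-25.6,0,0,0,0,1],
    [23.3,-25.6,0,0,0,0,1],
    [23.3,-25.6,0,0,0,0,1],
    [23.3,-25.6,0,0,0,0,1],
    [23.3,-25.6,0,0,0,0,1],
    [23.3,-25.6,0,0,0,0,1],
    [23.3,-25.6,0,0,0,0,1],
    [23.3,-25.6,0,0,0,0,1],
    [23.3,-25.6,0,0,0,0,1],
    [15,-18,0,0,0,0,1],
    [0,0,0,0,0,0,1],
    [0,0,0,0,0,0,1]
  ]
}}

```text
t: 2.02
eef_pos: [0.4736, 0.1269, 0.2308]
eef_rot: [0.0, 0.974, 0.227, -0.0]
contact_force: [0.7, 0.3, -0.2]
finger_gap: 1.001
grip_force: 0.0
```

```bash
cat >> h.py <<'E'
from scipy.spatial.transform import Rotation as Ro
def shift(x,y,z):
    s=state(); w,a,b,c=s['eef_rot']; R=Ro.from_quat([a,b,c,w])
    return (R.inv().apply(np.array([x,y,z])-s['eef_pos'])*1000).round(1)
E
python3 -c "
from h import *
s=state();print(s['t'],s['eef_pos'],s['eef_rot'],s['q'],shift(.4875,.1703,.12),shift(.4875,.1703,.066))
snap('wrist','wr1.png')"
```

```text
2.0167 [0.47359837 0.12689262 0.23084734] [ 7.16314182e-05  9.73969298e-01  2.26679437e-01 -4.85139362e-04] [ 2.58804565e-01  1.43053739e-01  1.91408350e+00 -1.28841031e-04
  1.08542957e+00  1.37232697e+00] [ 31.7 -32.8 110.8] [ 31.8 -32.8 164.8]
```

View pics/wr1.png

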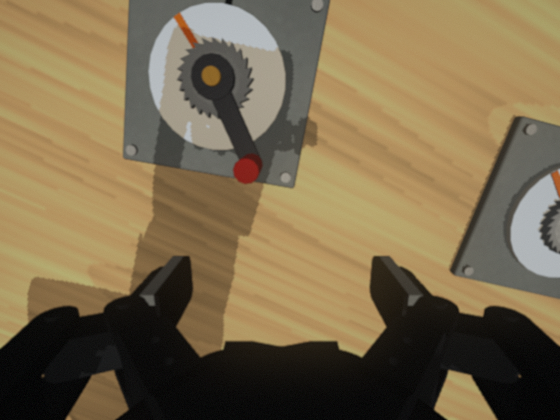

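The wrist view shows the red grip at about (247,168) and the fingers open and clear. Next I'll centre on the grip, descend and close.

Call:
{"name": "arm_command", "arguments": {
  "series": [
    [16,-16.4,0,0,0,0,1],
    [15.8,-16.4,20,0,0,0,1],
    [0,0,25,0,0,0,1],
    [0,0,25,0,0,0,1],
    [0,0,25,0,0,0,1],
    [0,0,25,0,0,0,1],
    [0,0,25,0,0,0,1],
    [0,0,19,0,0,0,1],
    [0,0,0,0,0,0,1],
    [0,0,0,0,0,0,1]
  ]
}}

```text
t: 2.9
eef_pos: [0.4872, 0.1681, 0.0669]
eef_rot: [0.0, 0.974, 0.225, -0.001]
contact_force: [-0.2, 0.5, 0.2]
finger_gap: 0.999
grip_force: 0.0
```

```bash
python3 -c "
from h import *
s=state();print(s['t'],s['eef_pos'],s['contact_force'],shift(.4875,.1703,.066))
snap('wrist','wr2.png')"
```

```text
2.9 [0.48720794 0.16807329 0.06685944] [-0.16804469  0.5390261   0.19932246] [ 1.2 -1.9  0.9]
```

View pics/wr2.png

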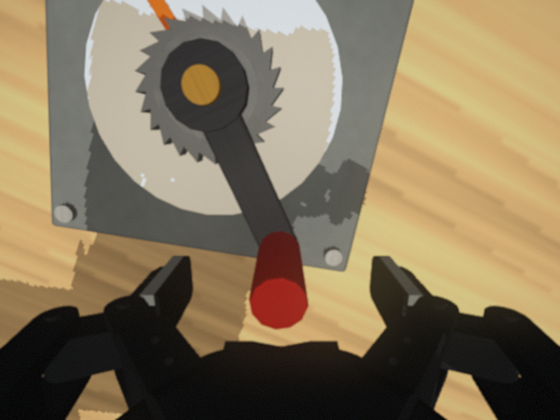

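The grip stands upright midway between the pads, with its top at about (279,303). I'll close on it.

Call:
{"name": "arm_command", "arguments": {
  "series": [
    [1.2,-1.9,0,0,0,0,-0.3],
    [0,0,0,0,0,0,-0.6],
    [0,0,0,0,0,0,-1],
    [0,0,0,0,0,0,-1],
    [0,0,0,0,0,0,-1],
    [0,0,0,0,0,0,-1],
    [0,0,0,0,0,0,-1],
    [0,0,0,0,0,0,-1]
  ],
  "squeeze": 40
}}

```text
t: 3.62
eef_pos: [0.4885, 0.1717, 0.0678]
eef_rot: [-0.0, 0.974, 0.225, 0.0]
contact_force: [-2.2, -1.3, 5.9]
finger_gap: 0.27
grip_force: 38.8
```

```bash
cat >> h.py <<'E'
CX,CY,YAW=.549,.243,np.radians(16.3)
def q_now(p):
    th=np.arctan2(p[1]-CY,p[0]-CX); return (np.radians(225)+YAW-th+np.pi)%(2*np.pi)-np.pi, np.hypot(p[0]-CX,p[1]-CY)
def arc(dq,n):
    s=state(); w,a,b,c=s['eef_rot']; R=Ro.from_quat([a,b,c,w]); q,r=q_now(s['eef_pos'])
    th=np.radians(225)+YAW-q-np.linspace(0,dq,n+1); p=np.c_[CX+r*np.cos(th),CY+r*np.sin(th),0*th]
    print('q',q,'r',r,'F',s['contact_force'].round(1),'gap',s['finger_gap'],s['grip_force'],s['t'])
    print((R.inv().apply(np.diff(p,axis=0))*1000).round(1).tolist())
E
python3 -c "
from h import *
arc(.6,12)"
```

```text
q 0.2033807148338198 r 0.09349968756862094 F [-2.2 -1.3  5.9] gap 0.26992175374512134 38.81105303764343 3.6167
[[-1.8, -4.3, -0.0], [-1.5, -4.4, -0.0], [-1.3, -4.5, -0.0], [-1.1, -4.5, -0.0], [-0.9, -4.6, -0.0], [-0.6, -4.6, -0.0], [-0.4, -4.7, -0.0], [-0.2, -4.7, -0.0], [0.1, -4.7, -0.0], [0.3, -4.7, -0.0], [0.5, -4.6, 0.0], [0.8, -4.6, 0.0]]
```

Call:
{"name": "arm_command", "arguments": {
  "series": [
    [-1.8,-4.3,0,0,0,0,-1],
    [-1.5,-4.4,0,0,0,0,-1],
    [-1.3,-4.5,0,0,0,0,-1],
    [-1.1,-4.5,0,0,0,0,-1],
    [-0.9,-4.6,0,0,0,0,-1],
    [-0.6,-4.6,0,0,0,0,-1],
    [-0.4,-4.7,0,0,0,0,-1],
    [-0.2,-4.7,0,0,0,0,-1],
    [0.1,-4.7,0,0,0,0,-1],
    [0.3,-4.7,0,0,0,0,-1],
    [0.5,-4.6,0,0,0,0,-1],
    [0,0,0,0,0,0,-1]
  ]
}}

```text
t: 4.62
eef_pos: [0.461, 0.2142, 0.0678]
eef_rot: [0.0, 0.974, 0.226, 0.001]
contact_force: [3.9, -2.5, 4.3]
finger_gap: 0.274
grip_force: 39.0
```

```bash
python3 -c "
from h import *
arc(.3,6)
s=snap('top'); np.save('top1.npy',s,allow_pickle=True); a=s['pixels'][155:300,85:235,::-1]
b=snap('side')['pixels'][280:420,190:370,::-1]
b=cv2.resize(b,None,fx=2.7,fy=2.7,interpolation=cv2.INTER_CUBIC)
a=cv2.resize(a,None,fx=4,fy=4,interpolation=cv2.INTER_CUBIC)
cv2.imwrite('pics/c1.png',a); cv2.imwrite('pics/s1.png',b)"
```

```text
q 0.7540832889370712 r 0.09258829943976411 F [ 3.9 -2.5  4.3] gap 0.2737000105788426 38.98942172527313 4.6167
[[0.8, -4.6, -0.0], [1.0, -4.5, -0.0], [1.2, -4.5, -0.0], [1.4, -4.4, -0.0], [1.7, -4.3, 0.0], [1.9, -4.2, 0.0]]
```

View pics/c1.png

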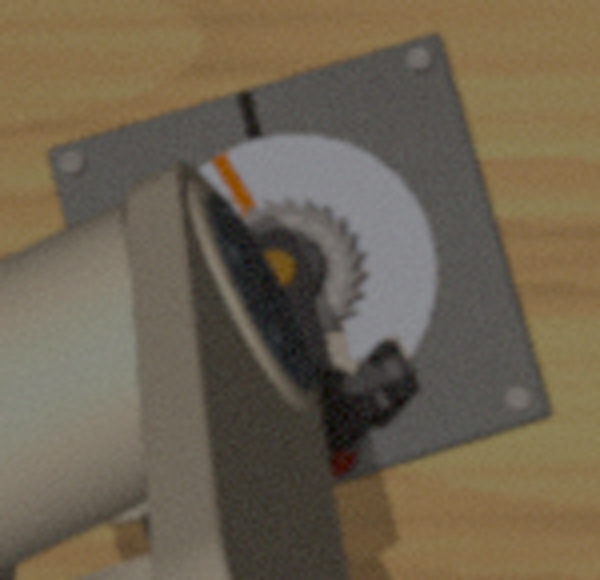

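The pointer is visible and has turned to run from (220,158) to (249,208).

```bash
python3 -c "
from h import *
s=np.load('top1.npy',allow_pickle=True).item()
P=lambda u,v,z: at_z(s,85+(u+.5)/4-.5,155+(v+.5)/4-.5,z)
for u,v in [(220,158),(249,208)]:
  p=P(u,v,.026); print(np.hypot(p[0]-CX,p[1]-CY), YAW-np.arctan2(p[1]-CY,p[0]-CX))
a,b=P(220,158,.026),P(249,208,.026);print(YAW-np.arctan2(*(a-b)[1::-1]))
arc(.26,6)
"
```

```text
0.0727789831027343 -0.24511774172194972
0.042503283878299845 -0.2476766884207438
-0.24152533744208832
q 0.7517096478850647 r 0.09260944319608247 F [ 4.4 -2.2  5.3] gap 0.2731303202799722 39.00595843791962 4.7167
[[0.6, -4.0, -0.0], [0.8, -3.9, -0.0], [1.0, -3.9, 0.0], [1.1, -3.8, 0.0], [1.3, -3.8, 0.0], [1.5, -3.7, 0.0]]
```

Call:
{"name": "arm_command", "arguments": {
  "series": [
    [0.6,-4,0,0,0,0,-1],
    [0.8,-3.9,0,0,0,0,-1],
    [1,-3.9,0,0,0,0,-1],
    [1.1,-3.8,0,0,0,0,-1],
    [1.3,-3.8,0,0,0,0,-1],
    [1.1,-2.6,0,0,0,0,-1],
    [0,0,0,0,0,0,-1],
    [0,0,0,0,0,0,-1]
  ]
}}

```text
t: 5.38
eef_pos: [0.4568, 0.2362, 0.0678]
eef_rot: [0.0, 0.974, 0.226, 0.001]
contact_force: [5.2, -3.3, 6.6]
finger_gap: 0.269
grip_force: 39.1
```

```bash
python3 -c "
from h import *
arc(-.5,6)
s=snap('top'); np.save('top2.npy',s,allow_pickle=True); a=s['pixels'][155:300,85:235,::-1]
cv2.imwrite('pics/c2.png',cv2.resize(a,None,fx=4,fy=4,interpolation=cv2.INTER_CUBIC))"
```

```text
q 0.9964310257636271 r 0.09242364997259066 F [ 5.2 -3.3  6.6] gap 0.26869690559890985 39.129164814949036 5.3833
[[-2.6, 7.3, -0.0], [-2.0, 7.4, 0.0], [-1.3, 7.6, 0.0], [-0.7, 7.7, 0.0], [-0.1, 7.7, 0.0], [0.6, 7.7, 0.0]]
```

View pics/c2.png

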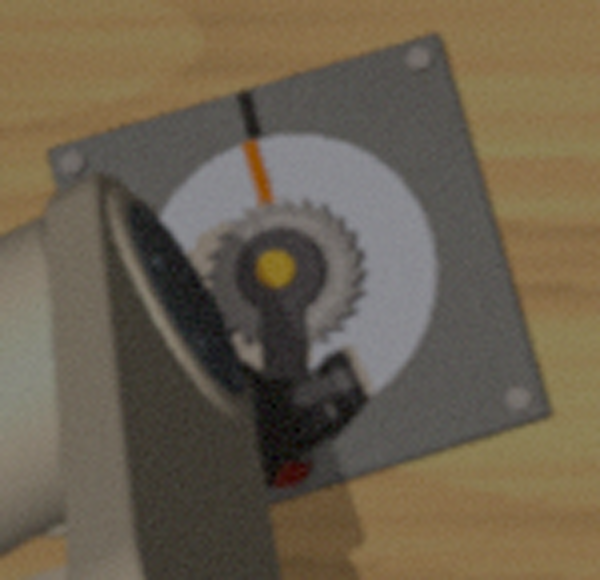

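The pointer, from (251,142) to (266,201), now lines up with the mark. I'll swing the lever back from q = 1.0 to about 0.06.

```bash
python3 -c "
from h import *
arc(-.93,18)"
```

```text
q 0.9957582432014735 r 0.09245813720645304 F [ 4.7 -2.9  5.4] gap 0.2702624630978074 39.1277414560318 5.4333
[[-1.7, 4.5, -0.0], [-1.4, 4.6, -0.0], [-1.2, 4.6, 0.0], [-0.9, 4.7, 0.0], [-0.7, 4.7, 0.0], [-0.5, 4.8, 0.0], [-0.2, 4.8, 0.0], [0.0, 4.8, 0.0], [0.3, 4.8, 0.0], [0.5, 4.7, 0.0], [0.8, 4.7, 0.0], [1.0, 4.7, 0.0], [1.3, 4.6, 0.0], [1.5, 4.5, 0.0], [1.7, 4.5, 0.0], [1.9, 4.4, 0.0], [2.2, 4.3, 0.0], [2.4, 4.1, 0.0]]
```

Call:
{"name": "arm_command", "arguments": {
  "series": [
    [-1.7,4.5,0,0,0,0,-1],
    [-1.4,4.6,0,0,0,0,-1],
    [-1.2,4.6,0,0,0,0,-1],
    [-0.9,4.7,0,0,0,0,-1],
    [-0.7,4.7,0,0,0,0,-1],
    [-0.5,4.8,0,0,0,0,-1],
    [-0.2,4.8,0,0,0,0,-1],
    [0,4.8,0,0,0,0,-1],
    [0.3,4.8,0,0,0,0,-1],
    [0.5,4.7,0,0,0,0,-1],
    [0.8,4.7,0,0,0,0,-1],
    [1,4.7,0,0,0,0,-1]
  ]
}}

```text
t: 6.43
eef_pos: [0.4771, 0.1837, 0.0677]
eef_rot: [-0.001, 0.974, 0.225, 0.0]
contact_force: [0.6, 3.6, 9.0]
finger_gap: 0.266
grip_force: 39.5
```

Call:
{"name": "arm_command", "arguments": {
  "series": [
    [1.3,4.6,0,0,0,0,-1],
    [1.5,4.5,0,0,0,0,-1],
    [1.7,4.5,0,0,0,0,-1],
    [1.9,4.4,0,0,0,0,-1],
    [2.2,4.3,0,0,0,0,-1],
    [2.4,4.1,0,0,0,0,-1],
    [0,0,0,0,0,0,-1],
    [0,0,0,0,0,0,-1]
  ]
}}

```text
t: 7.1
eef_pos: [0.498, 0.1642, 0.0677]
eef_rot: [-0.0, 0.974, 0.225, -0.0]
contact_force: [-1.1, -2.0, 11.4]
finger_gap: 0.267
grip_force: 39.9
```

```bash
python3 -c "
from h import *
arc(-.05,1)
s=snap('top'); a=s['pixels'][155:300,85:235,::-1]
cv2.imwrite('pics/c3.png',cv2.resize(a,None,fx=4,fy=4,interpolation=cv2.INTER_CUBIC))"
```

```text
q 0.07318634218369802 r 0.09384421477188738 F [-1.1 -2.  11.4] gap 0.2665281770723159 39.85714852809906 7.1
[[2.5, 4.0, -0.0]]
```

View pics/c3.png

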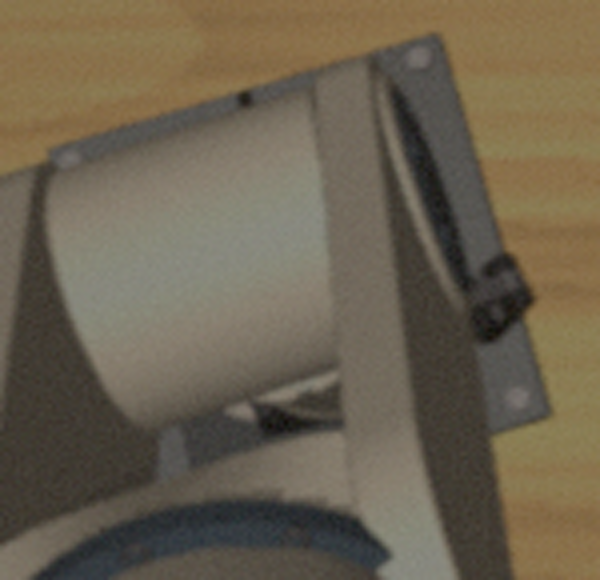

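The arm hides the dial in this view. The lever reads q of about 0.07, so I'll nudge it slightly further, open and rise.

Call:
{"name": "arm_command", "arguments": {
  "series": [
    [1.5,2,0,0,0,0,-1],
    [0,0,0,0,0,0,-1],
    [0,0,0,0,0,0,1],
    [0,0,0,0,0,0,1],
    [0,0,0,0,0,0,1],
    [0,0,0,0,0,0,1],
    [0,0,0,0,0,0,1],
    [0,0,0,0,0,0,1],
    [0,0,0,0,0,0,1]
  ]
}}

```text
t: 7.9
eef_pos: [0.5003, 0.1637, 0.0672]
eef_rot: [-0.0, 0.974, 0.225, -0.0]
contact_force: [0.2, 0.2, -0.8]
finger_gap: 1.005
grip_force: 0.0
```

Call:
{"name": "arm_command", "arguments": {
  "series": [
    [0,0,-10,0,0,0,1],
    [0,0,-20,0,0,0,1],
    [0,0,-30,0,0,0,1],
    [0,0,-30,0,0,0,1],
    [0,0,-30,0,0,0,1],
    [-25,25,-15,0,0,0,1],
    [-25,25,0,0,0,0,1],
    [-25,25,0,0,0,0,1],
    [-25,25,0,0,0,0,1],
    [-25,25,0,0,0,0,1],
    [0,0,0,0,0,0,1],
    [0,0,0,0,0,0,1]
  ]
}}

```text
t: 8.9
eef_pos: [0.4427, -0.0048, 0.2031]
eef_rot: [0.0, 0.975, 0.224, 0.0]
contact_force: [0.6, 1.2, 0.3]
finger_gap: 1.0
grip_force: 0.0
```

```bash
python3 -c "
from h import *
print(state()['t'])
s=snap('top'); np.save('top4.npy',s,allow_pickle=True);a=s['pixels'][155:300,85:235,::-1]
cv2.imwrite('pics/c4.png',cv2.resize(a,None,fx=4,fy=4,interpolation=cv2.INTER_CUBIC))"
```

```text
8.9
```

View pics/c4.png

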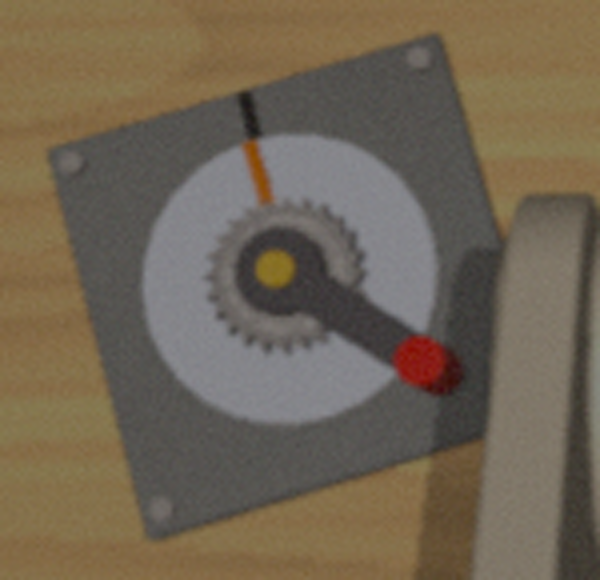

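The pointer, from (250,142) to (267,201), is still at the mark. The grip top is at (422,362), so I'll compute q from that and hand in if it's below 0.12.

```bash
python3 -c "
from h import *
s=np.load('top4.npy',allow_pickle=True).item()
P=lambda u,v,z: at_z(s,85+(u+.5)/4-.5,155+(v+.5)/4-.5,z)
q=q_now(P(422,362,.106)); print(q)
for u,v in [(250,142),(267,201)]:
  p=P(u,v,.026); print(YAW-np.arctan2(p[1]-CY,p[0]-CX))
if q[0]<.12: print(close_job())
"
```

```text
(np.float64(0.07147206835700004), np.float64(0.09603557020747441))
-0.013676091943854385
-0.019554811418901363
the job is handed in; nothing more can be done
None
```

The job is handed in at about 9 s: the red pointer is at the mark (about -0.02 rad), the red lever is released near its rest stop (about 0.07 rad), and the arm never went near the blue lever.

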